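# Dock the receiving box and send a roller down the chute

## Robot

A 6-joint arm with a two-finger parallel gripper is mounted at the origin on the work surface. World frame = base frame: x ahead of the robot, y to its left, z up, the work surface at z = 0. Lengths are in m, angles in rad, forces in N, time in s.
With the tool pointing down it reaches from about 0.25 to 0.8 m from the base axis. Payload 3.9 kg.
Tool frame: the origin (TCP) lies midway between the tips of the shut fingers; the grasp point (between the pads) lies manip.grip_point_offset behind it (manip.grip_point_offset is the distance from the TCP to the grasp point, in m); z points along the fingers, x is the direction in which the jaws open and shut, and the axes are right-handed (so a half turn about z gives the same grasp; the last joint's range is limited). The gripper opens to 85 mm and grips with 20 to 120 N. Pads are 22 mm wide; open, the fingers measure 114 mm over their backs; the gripper's body (76 mm by 85 mm) begins 54 mm behind the grasp point. The pads swing forward as they close: fully open they stand 13 mm farther back than shut.
Start: joints at [1.163, 0.26, -0.138, 1.173, 0, 1.571], TCP at [0.208, 0.482, 0.231] pointing down, gripper open.
Joint ranges: [-2.78, 2.78], [-0.83, 1.72], [-1.28, 1.37], [-1.9, 2.12], [-1.57, 1.48], [-3.14, 3.14]. Speed limits (rad/s): [2.57, 2.57, 3.14, 3.14, 3.14, 3.14].

## Interface

Orientations are given as a 3x3 rotation matrix whose columns are the frame's x, y, z axes.
In Python, from rig import manip gives the robot as it stands.
- The arm moves only by the tool servo_tool, never from a script. Its argument "increments" is a list of rows, each an object with "translation": the shift along the world's x, y, z in cm, a list of three; "rotation": the turn, a rotation vector about the world's x, y, z in rad, a list of three. In form: [{"translation": [dx, dy, dz], "rotation": [ax, ay, az]}, ...]. A call has 1 to 20 rows; each row is the pose to reach, as a shift and turn from the pose commanded when the call began; what a row does not reach only later rows make up. A row lasts 1/12 s, in which the tool goes at most 41.7 mm and 7.16 degrees, less where a joint would pass 70% of its speed; a pose out of reach is approached as far as the arm can. A call with a gripper value outside its range is refused whole. "hand" is the opening, from 0 (shut) to 1 (fully open), set as the call begins (left out, the last holds). The fingers move at their own pace and stop on an object; "force" is the grip in N (left out, the last holds). Time passes only in rows, so rows that repeat a pose let the fingers close. It gives the time, the measured TCP pose, the force and the opening at its end, in the units of the state.
- manip.state(): the state, without advancing time (a new reading comes with each control period).
- manip.grab_frame(name): name is "side" or "top" or "wrist"; returns (picture, depth): 384x512x3 uint8, blue, green, red; 384x512 float32, m along the optical axis (not along the pixel's ray), 0 where there is no reading.
- manip.camera_params(name): a dict with "vertical_fov" (degrees; the focal length in pixels is half the picture's height over the tangent of half this angle, whatever the lens; pixels are square), "cx", "cy" (the principal point, pixels), "cam_to_world" (4x4, takes a point from camera to world coordinates); the wrist camera has in their place "T_tool_cam" (4x4, takes a point from camera to tool coordinates, whose origin is the TCP and whose axes are the tool frame's). Camera axes: x right, y up, looking along -z (the intrinsics and any distortion apply to the point x, -y, -z); pixel columns grow to the right and rows downward; lengths in m; the calibration is good to about 2 mm. The wrist camera is an equidistant fisheye: a pixel r from the principal point sees the ray r / f radians off the axis. A picture is of the moment at which its call begins: read the wrist's pose just before it. camera_params takes no time and is no camera call.
- manip.close_job(): hands the job in, once; it reports no verdict.
The state is a dict: "t": time; "qpos": joint angles; "dq": joint speeds; "joint_efforts": joint torques, N m; "tcp_pos": TCP position; "tool_rot": TCP orientation; "ft_force": force on the tool from outside, world axes, zero at the start; "moment": the same for the moment, N m; "finger_gap": finger opening in m.
Only numpy, scipy, OpenCV 4.12 (cv2) and the standard library are available. Lean on these libraries where they do the work, as an engineer would, in place of code of your own. Each camera call takes 0.05 s, during which the arm holds its last target.

## Task

Push the receiving box along its rail under the spout until it is fully home against the red stop, without shoving it hard; reach in at a slant below the eave board. Then take the teal roller out of the crate and lay it crosswise on the chute so that it rolls down through the spout into the box. Leave the other pieces in the crate and the rest of the bench as it is.

Things in the scene. Friction and masses are not known exactly. Their poses are not given: they have to be found in the camera images.
- dock: Fixed wooden loading dock. Origin on the table, under the centre of the receiving box when that is home; +x is the push direction along the rail (away from the robot), z up. The rail, 25 mm high, runs from x -250 to +110 mm. The red stop, top at z 72 mm, is at its +x end. The chute comes down from the +y side.
- eave (a point): Middle of the near lower edge of the dock's eave board, at dock x -110, z 125 mm. The board is 10 mm thick, from here 55 mm to +x and 118 mm to either side, on two posts (dock x -64, y +-111 mm). It juts 30 mm out over the near face of the box when home, so an upright tool cannot follow the box; one leaning back to -x by some 40 degrees can.
- spout (a point): Centre of the spout mouth above the home box, at dock y -15, z 110 mm: open above, 116 mm (x) by 70 mm (y). Plywood boards round its -y end rise to z 190 mm.
- carriage: Open wooden receiving box on the rail, outside 160 (x) x 170 (y) x 70 mm high, walls and floor 8 mm. Origin at the centre of its underside, 25 mm above the table; axes as the dock's. It only slides along the dock's x (about 4 N friction, stays where left), starting 50 to 100 mm short of home: a hard stop to be felt, with its origin at dock x = 0. Over 50 N counts as shoving hard.
- box_face (a point): Centre of the receiving box's near (-x) outer face, which carries an orange patch; 60 mm above the table; axes as the dock's. Push anywhere on this face.
- chute: Fixed grey sloping floor between plywood cheeks. Origin on its surface at the loading spot, 172 mm above the table. x across (as the dock's x), y up the slope, z square out of the floor; slope 25 degrees. 116 mm wide inside, from y -132 to +75 mm; cheeks and top end board 30 mm high. A roller laid with its axis along x, let go, rolls down and drops into the box.
- roller_center (a point): Centre of the teal painted wooden roller, the one to move: solid cylinder 40 mm in diameter, 100 mm long, 0.1 kg, axis along its x. It lies level in one of three lanes of the crate; its centre is 28.8 mm above the table.
- crate: Fixed wooden crate, outside 216 (x) x 262 (y) x 50 mm high, walls and floor 8 mm, origin at the centre of its underside. Three rollers lie along its x in lanes at y -75, 0 and +75 mm (which is where varies), centred at x -42 mm, each cradled by 4.5 mm ribs below it; 35 mm free between rollers, 30 mm to the side walls.
- roller_plain_center (a point): Centre of a bare pale wood roller of the same size; stays in the crate.
- roller_dark_center (a point): Centre of a dark wood roller of the same size; stays in the crate.
- offcut_a: Wood offcut 55 x 70 x 22 mm in the crate's far end, origin at its underside; stays in the crate.
- offcut_b: Plywood offcut 50 x 80 x 18 mm in the crate's far end, origin at its underside; stays in the crate.
- glue: Standing yellow glue bottle, 56 mm in diameter, 150 mm tall, origin at its underside; leave alone.
- clamp: Blue clamp lying flat, 160 x 55 x 25 mm, origin at its centre on the table; leave alone.
- tape_roll: Roll of paper tape, 96 mm in diameter, 25 mm high, origin at its underside; leave alone.
- sanding_block: Cork sanding block 110 x 60 x 35 mm, origin at its underside; leave alone.
Not all that is in view belongs to the job. Of the things that look like the part that bears roller_center, the smaller one is meant. What is shaped like the offcut_b but pink is not meant.

How it is judged:
On the way, in this order (a step that is already met when the one before it is completed fails the run):
1. The empty box is fully home against the stop and the hand has let go of it (x of carriage in the frame of dock above -0.004 m and contact force between the fingers and carriage below 0.1 N), for 0.2 s.
2. The teal roller lies or rolls on the chute floor (contact force between roller and chute above 0.1 N and x of roller_center in the frame of chute between -0.03 and 0.03 m and y of roller_center in the frame of chute between -0.1 and 0.1 m and z of roller_center in the frame of chute between 0 and 0.026 m), for 0.03 s.
At the end, for the whole second after the job is handed in: The box is within 4 mm of home against the stop, the teal roller rests inside it (centre within its walls and less than 60 mm above its underside, slower than 30 mm/s), and the other two rollers and both offcuts are still inside the crate (x of carriage in the frame of dock above -0.004 m and x of roller_center in the frame of carriage between -0.08 and 0.08 m and y of roller_center in the frame of carriage between -0.085 and 0.085 m and z of roller_center in the frame of carriage between 0 and 0.06 m and linear speed of roller below 0.03 m/s and x of roller_plain_center in the frame of crate between -0.11 and 0.11 m and y of roller_plain_center in the frame of crate between -0.132 and 0.132 m and z of roller_plain_center in the frame of crate between 0 and 0.06 m and x of roller_dark_center in the frame of crate between -0.11 and 0.11 m and y of roller_dark_center in the frame of crate between -0.132 and 0.132 m and z of roller_dark_center in the frame of crate between 0 and 0.06 m and x of offcut_a in the frame of crate between -0.11 and 0.11 m and y of offcut_a in the frame of crate between -0.132 and 0.132 m and z of offcut_a in the frame of crate between 0 and 0.06 m and x of offcut_b in the frame of crate between -0.11 and 0.11 m and y of offcut_b in the frame of crate between -0.132 and 0.132 m and z of offcut_b in the frame of crate between 0 and 0.06 m); the robot touches nothing.
It fails at once if The box is shoved with more than 50 N (contact force between any of the fingers, the arm and carriage above 50 N).
It fails at once if The glue, clamp, tape roll or sanding block is moved more than 30 mm (distance of any of glue, clamp, tape_roll, sanding_block from where it was at the start of the episode above 0.03 m).
It also fails if it takes over 59 s, if anything falls off the work surface, if the arm or the gripper's body presses on something with over 40 N, if the wrist force passes 120 N, or if a joint passes its speed limit or range.

## Working session

There is one attempt and no reset: what is moved stays moved. The work goes in short steps, Python scripts to look and compute and a tool call to move; the robot and the scene stay as the last step left them, time stands still between calls to the robot, and variables do not carry over. Pictures are saved under pics/ and viewed, and the job is handed in when it is done.

Besides the shell and the picture viewer there is one more tool, called as name(argument=value, ...), one argument or row to a line, values as JSON. servo_tool: Moves the arm, as the interface text tells. Its arguments: {"type":"object","properties":{"increments":{"type":"array","items":{"type":"object","properties":{"translation":{"type":"array","items":{"type":"number"}},"rotation":{"type":"array","items":{"type":"number"}}}}},"hand":{"type":"number"},"force":{"type":"number"}},"required":["increments"]}

```bash
ls; mkdir -p pics; cat > h.py <<'E'
import numpy as np, cv2
from rig import manip
E
python3 - <<'E'
from h import *
import pickle
np.set_printoptions(precision=4,suppress=True)
s=manip.state(); print(s); print(manip.grip_point_offset)
d={}
for n in ["top","side","wrist"]:
    st=manip.state(); im,dp=manip.grab_frame(n); p=manip.camera_params(n); d[n]=(im,dp,p,st)
    print(n,im.shape,p,(dp>0).mean()); cv2.imwrite(f"pics/{n}0.png",im)
pickle.dump(d,open("f0.pkl","wb"))
E
```

```text
pics
{'t': 0.0, 'qpos': array([ 1.163 ,  0.2607, -0.1393,  1.1728,  0.    ,  1.5708]), 'dq': array([-0.0007,  0.0008, -0.0003,  0.0008,  0.0007,  0.0012]), 'joint_efforts': array([ -0.0002, -40.5678,  25.3923,   0.0187,  -0.    ,   0.    ]), 'tcp_pos': array([0.2079, 0.4813, 0.2305]), 'tool_rot': array([[ 0.3966,  0.918 , -0.0008],
       [ 0.918 , -0.3966, -0.0018],
       [-0.002 , -0.    , -1.    ]]), 'ft_force': array([-0.7874, -0.2225, -0.0737]), 'moment': array([-0.0359, -0.0342, -0.0199]), 'finger_gap': 0.08527876500262029}
0.0187
top (384, 512, 3) {'vertical_fov': 43.90682300442312, 'cx': 253.11413058690314, 'cy': 193.5520300052752, 'cam_to_world': array([[ 0.0273,  0.9878, -0.1534,  0.2433],
       [-0.9996,  0.0257, -0.012 , -0.0701],
       [-0.0079,  0.1537,  0.9881,  1.5886],
       [ 0.    ,  0.    ,  0.    ,  1.    ]])} 0.996002197265625
side (384, 512, 3) {'vertical_fov': 46.26287905479736, 'cx': 251.34414891227155, 'cy': 189.93557228983312, 'cam_to_world': array([[ 0.6686,  0.4821, -0.5662, -0.4489],
       [-0.7435,  0.4226, -0.5182, -0.889 ],
       [-0.0106,  0.7675,  0.641 ,  1.142 ],
       [ 0.    ,  0.    ,  0.    ,  1.    ]])} 0.9943389892578125
wrist (384, 512, 3) {'vertical_fov': 65.70646984690485, 'cx': 248.74054812517699, 'cy': 193.51493244168103, 'T_tool_cam': array([[ 1.    , -0.0001, -0.0002, -0.0015],
       [-0.0001, -0.9473, -0.3203, -0.0828],
       [-0.0001,  0.3203, -0.9473, -0.1425],
       [ 0.    ,  0.    ,  0.    ,  1.    ]])} 0.9962259928385416
```

View pics/top0.png

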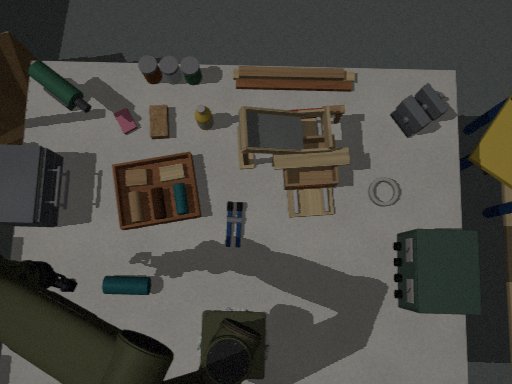

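View pics/side0.png

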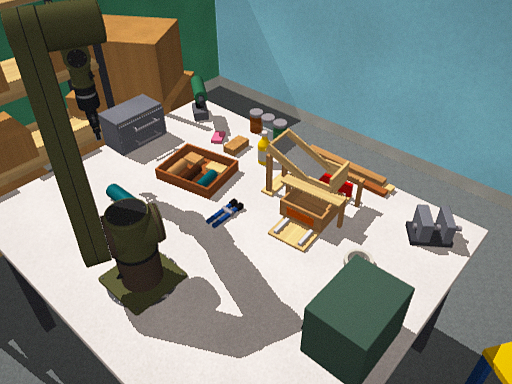

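View pics/wrist0.png

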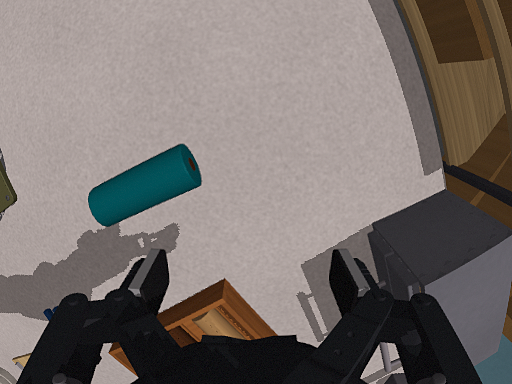

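Candidates for the teal roller: a small teal cylinder in the crate at top (180,198), and a larger teal cylinder on the table at top (127,285). By the description ("the smaller one", in the crate), I choose (180,198). I'll check it in a crop.

```bash
cat >> h.py <<'E'
def focal(p): return 192/np.tan(np.radians(p["vertical_fov"])/2)
def cloud(dp,p):
    f=focal(p); v,u=np.mgrid[0:384,0:512].astype(float)
    z=dp; c=np.stack([(u-p["cx"])/f*z,-(v-p["cy"])/f*z,-z],-1)
    T=p["cam_to_world"]; return c@T[:3,:3].T+T[:3,3]
def ray(p,uv):
    f=focal(p); uv=np.atleast_2d(uv).astype(float)
    c=np.stack([(uv[:,0]-p["cx"])/f,-(uv[:,1]-p["cy"])/f,-np.ones(len(uv))],-1)
    T=p["cam_to_world"]; return T[:3,3],c@T[:3,:3].T
def onplane(p,uv,h):
    o,d=ray(p,uv); return o+d*((h-o[2])/d[:,2])[:,None]
def project(p,X):
    T=p["cam_to_world"]; c=(np.atleast_2d(X)-T[:3,3])@T[:3,:3]; f=focal(p)
    return np.stack([p["cx"]+f*c[:,0]/-c[:,2],p["cy"]-f*c[:,1]/-c[:,2]],-1)
E
python3 - <<'E'
from h import *
import pickle
d=pickle.load(open("f0.pkl","rb"))
a=d["top"][0][90:260,100:360]; cv2.imwrite("pics/top0c.png",cv2.resize(a,None,fx=3,fy=3,interpolation=cv2.INTER_CUBIC))
a=d["side"][0][120:255,150:380]; cv2.imwrite("pics/side0c.png",cv2.resize(a,None,fx=3.4,fy=3.4,interpolation=cv2.INTER_CUBIC))
E
```

```text
(no output)
```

View pics/top0c.png

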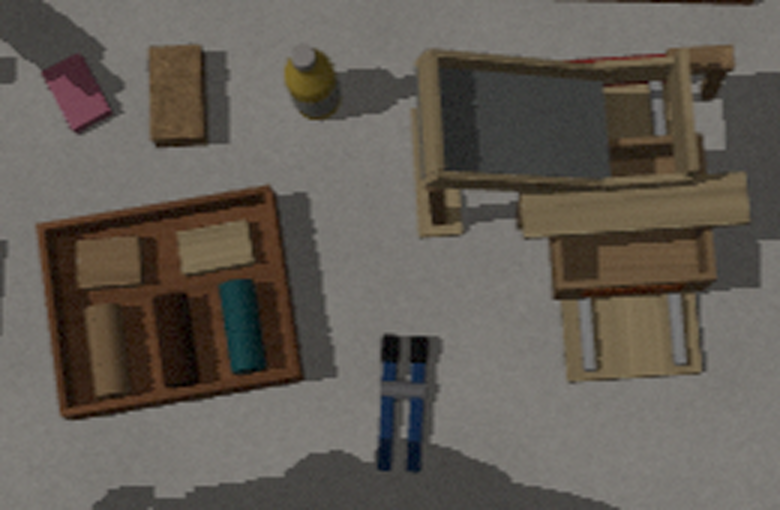

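View pics/side0c.png

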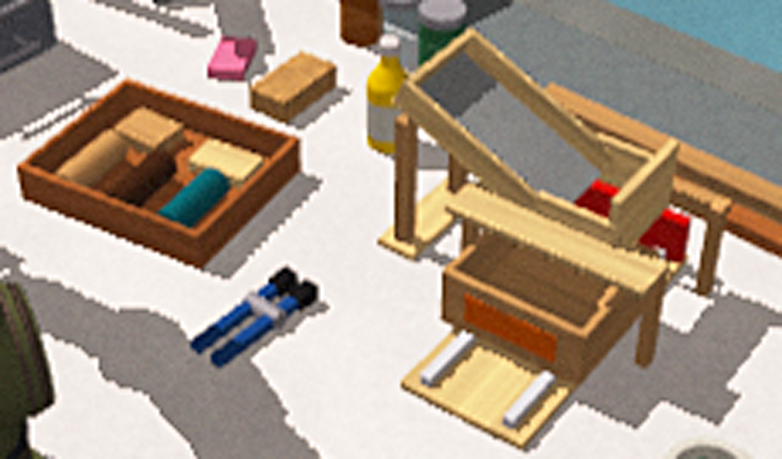

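The crops confirm it: the teal roller in the crate's right-hand lane (top crop 240,325) matches its two neighbours in size, and the big one lies outside the crate. In both crops the box is still short of home, with the orange patch visible at side (300,215). Next I'll measure the poses.

```bash
cat > m.py <<'E'
from h import *
import pickle
np.set_printoptions(precision=4,suppress=True)
d=pickle.load(open("f0.pkl","rb"))
def rect(P,name):
    r=cv2.minAreaRect((P[:,:2]*1000).astype(np.float32)); print(name,len(P),"c",np.round(r[0],1),"sz",np.round(r[1],1),"ang",round(r[2],2)); return r
for n in ["top","side"]:
    im,dp,p,_=d[n]; C=cloud(dp,p); hsv=cv2.cvtColor(im,cv2.COLOR_BGR2HSV)
    X,Y,Z=C[...,0],C[...,1],C[...,2]
    tb=(abs(Z)<0.02)&(X>.2)&(X<.7)&(abs(Y)<.5); print(n,"table z med",np.median(Z[tb]),Z[tb].std())
    teal=(hsv[...,0]>82)&(hsv[...,0]<98)&(hsv[...,1]>120)&(X>.3)&(Y<.3)&(Y>0)&(Z<.08)&(Z>.01)
    P=C[teal]; print("teal",np.median(P,0),P.max(0),P.min(0),teal.sum()); rect(P,"teal")
    v,u=np.nonzero(teal); print("px",u.mean(),v.mean(),u.min(),u.max(),v.min(),v.max())
    if teal.any():
        q=onplane(p,np.c_[u,v],.0455); rect(q,"teal rays z45")
    crate=(abs(Z-.05)<.006)&(hsv[...,1]>90)&(X>.25)&(X<.65)&(Y>.02)&(Y<.4)
    rect(C[crate],"crate")
    ev=(abs(Z-.135)<.006)&(X>.3)&(X<.9)&(Y<0)&(Y>-.5)&(hsv[...,1]>40)
    rect(C[ev],"z135")
    org=(hsv[...,0]<14)&(hsv[...,1]>200)&(Y<0)&(Y>-.5)&(X>.3)&(X<.6)&(Z<.12)
    if org.sum()>5: print("orange",C[org].mean(0),C[org].min(0),C[org].max(0),org.sum())
    red=(np.minimum(hsv[...,0],180-hsv[...,0])<5)&(hsv[...,1]>200)&(Y<0)&(Y>-.5)&(X>.5)&(X<.9)
    if red.sum()>5: print("red",C[red].mean(0),C[red].min(0),C[red].max(0),red.sum())
    gray=(hsv[...,1]<40)&(Z>.09)&(X>.4)&(X<.8)&(Y<0.05)&(Y>-.4)&(Z<.25)
    P=C[gray]; 
    if len(P)>20:
        A=np.c_[P[:,:2],np.ones(len(P))]
        for _ in range(5):
            s=np.linalg.lstsq(A,P[:,2],rcond=None)[0]; r=P[:,2]-A@s; k=abs(r)<.006
            P=P[k];A=A[k]
        nn=np.r_[-s[:2],1];nn/=np.linalg.norm(nn)
        print("chute n",nn,"tilt",np.degrees(np.arccos(nn[2])),"az",np.degrees(np.arctan2(-nn[1],-nn[0])),P.mean(0),len(P),P.min(0),P.max(0),"coef",s)
E
python3 m.py
```

```text
top table z med 0.0016710285530747715 0.004893664820960224
teal [0.4608 0.186  0.0469] [0.5109 0.2111 0.0583] [0.4123 0.0275 0.0249] 315
teal 315 c [473.1 120.9] sz [ 98.5 172.8] ang 9.63
px 180.44761904761904 198.3968253968254 174 229 183 213
teal rays z45 315 c [472.1 119.6] sz [100.1 172.9] ang 9.16
crate 1318 c [487.9 269.3] sz [217.6 263.5] ang 11.24
z135 1174 c [ 651.4 -177.8] sz [196.4 331.4] ang 5.37
orange [ 0.508  -0.2324  0.0635] [ 0.5037 -0.2892  0.0464] [ 0.5135 -0.1862  0.0792] 31
chute n [ 0.0417 -0.4166  0.9081] tilt 24.74977481676117 az 95.7116553121563 [ 0.6624 -0.1122  0.1598] 1674 [ 0.5897 -0.2031  0.1146] [ 0.7233 -0.0249  0.2018] coef [-0.0459  0.4587  0.2416]
side table z med 0.00294384423547267 0.004361327951765009
teal [0.4602 0.1771 0.0468] [0.5106 0.2015 0.059 ] [0.4128 0.1596 0.0211] 167
teal 167 c [463.5 182.2] sz [98.  33.8] ang 12.03
px 207.30538922155688 177.8323353293413 197 216 170 186
teal rays z45 167 c [464.1 177.4] sz [100.1  45.4] ang 12.63
crate 748 c [486.7 267.1] sz [220.8 269.3] ang 11.11
z135 832 c [ 646.9 -176.3] sz [192.3 334.6] ang 6.22
orange [ 0.5109 -0.2375  0.0615] [ 0.502  -0.2933  0.0388] [ 0.5874 -0.018   0.0823] 212
red [ 0.7577 -0.2366  0.051 ] [ 0.7462 -0.291   0.0153] [ 0.772  -0.1539  0.0814] 193
chute n [ 0.0522 -0.4174  0.9072] tilt 24.87309377770256 az 97.1238135838832 [ 0.6738 -0.108   0.1623] 807 [ 0.625  -0.2019  0.1159] [ 0.7237 -0.0107  0.2083] coef [-0.0575  0.46    0.2507]
```

```bash
cat > m2.py <<'E'
from h import *
import pickle
np.set_printoptions(precision=4,suppress=True)
d=pickle.load(open("f0.pkl","rb"))
for n in ["top","side"]:
    im,dp,p,_=d[n]; C=cloud(dp,p); hsv=cv2.cvtColor(im,cv2.COLOR_BGR2HSV)
    X,Y,Z=C[...,0],C[...,1],C[...,2]
    ev=((abs(Z-.135)<.007)&(X>.5)&(X<.66)&(Y<-.08)&(Y>-.42)&(hsv[...,1]>40)).astype(np.uint8)
    ev=cv2.morphologyEx(ev,cv2.MORPH_OPEN,np.ones((3,3),np.uint8))
    k,l,st,ce=cv2.connectedComponentsWithStats(ev)
    for i in range(1,k):
        if st[i,4]<100: continue
        P=C[l==i]; r=cv2.minAreaRect((P[:,:2]*1000).astype(np.float32)); print(n,"eave",st[i],r,np.median(P[:,2]))
        v,u=np.nonzero(l==i); q=onplane(p,np.c_[u,v],.135); print(cv2.minAreaRect((q[:,:2]*1000).astype(np.float32)))
    # rail plate z=25 / box rim z=95 / cheeks
    for nm,z,xr,yr in [("rail",.025,(.38,.53),(-.33,-.1)),("rim",.095,(.49,.6),(-.36,-.1))]:
        m=((abs(Z-z)<.007)&(X>xr[0])&(X<xr[1])&(Y>yr[0])&(Y<yr[1])&(hsv[...,1]>40)).astype(np.uint8)
        k,l,st,ce=cv2.connectedComponentsWithStats(m)
        for i in range(1,k):
            if st[i,4]<60: continue
            v,u=np.nonzero(l==i);q=onplane(p,np.c_[u,v],z)
            print(n,nm,st[i],[np.round(x,1) for x in cv2.minAreaRect((q[:,:2]*1000).astype(np.float32))], q.min(0),q.max(0))
E
python3 m2.py
```

```text
top eave [ 274  147   76   22 1088] ((583.127685546875, -232.3782958984375), (56.47710418701172, 237.75433349609375), 7.550240516662598) 0.13557904891692685
((584.3870239257812, -231.46987915039062), (56.17679977416992, 236.2234344482422), 6.335960388183594)
top rim [284 166  55  21 230] [array([ 536.3, -235.6]), array([ 56.5, 170.7]), np.float64(4.9)] [ 0.5023 -0.3208  0.095 ] [ 0.5714 -0.1484  0.095 ]
side eave [281 173  66  34 706] ((591.270751953125, -229.24658203125), (70.10967254638672, 241.38137817382812), 6.223806858062744) 0.1369282680629098
((588.49169921875, -231.14370727539062), (68.17892456054688, 240.2346954345703), 5.118991374969482)
side rim [280 187  54  34 268] [array([ 549.4, -234.3]), array([ 94.2, 174.5]), np.float64(5.4)] [ 0.4955 -0.3234  0.095 ] [ 0.6026 -0.1432  0.095 ]
```

```bash
cat >> h.py <<'E'
from scipy.spatial.transform import Rotation as Ro
YAW=np.radians(6.0); O=np.array([.666,-.223,0]); 
def Rz(a): return Ro.from_euler('z',a).as_matrix()
RD=Rz(YAW)
def dock(x,y,z): return O+RD@np.array([x,y,z])
def undock(P): return RD.T@(np.asarray(P)-O)
def tool(xd,zd):
    z=np.array(zd)/np.linalg.norm(zd); x=np.array(xd,float); x-=z*(x@z); x/=np.linalg.norm(x)
    return np.stack([x,np.cross(z,x),z],1)
def go(P,R):
    s=manip.state(); 
    t=(np.asarray(P)-s["tcp_pos"])*100; w=Ro.from_matrix(R@s["tool_rot"].T).as_rotvec()
    print("trans cm",np.round(t,2),"rot",np.round(w,4),"deg",np.degrees(np.linalg.norm(w)))
def push_R(lean=50):
    a=np.radians(lean); return RD@tool([0,1,0],[np.sin(a),0,-np.cos(a)])
E
python3 -c "
from h import *
np.set_printoptions(precision=4,suppress=True)
print(dock(-.21,0,.07)); go(dock(-.21,0,.16),push_R())
print(np.array(push_R()))"
```

```text
[ 0.4572 -0.245   0.07  ]
trans cm [ 24.92 -72.64  -7.07] rot [-0.1317 -0.8719  0.48  ] deg 57.52263051661251
[[-0.1045  0.6393  0.7618]
 [ 0.9945  0.0672  0.0801]
 [ 0.      0.766  -0.6428]]
```

servo_tool(
  increments=[
    {"translation": [8, -15, 0], "rotation": [0, 0, 0.48]},
    {"translation": [10, -20, 0], "rotation": [0, 0, 0.48]},
    {"translation": [12, -25, 0], "rotation": [0, 0, 0.48]},
    {"translation": [14, -30, 0], "rotation": [0, 0, 0.48]},
    {"translation": [16, -36, 0], "rotation": [0, 0, 0.48]},
    {"translation": [16, -36, 0], "rotation": [0, 0, 0.48]},
    {"translation": [16, -36, 0], "rotation": [0, 0, 0.48]},
    {"translation": [16, -36, 0], "rotation": [0, 0, 0.48]},
    {"translation": [16, -36, 0], "rotation": [0, 0, 0.48]},
    {"translation": [16, -36, 0], "rotation": [0, 0, 0.48]},
    {"translation": [16, -36, 0], "rotation": [0, 0, 0.48]},
  ],
  hand=0,
)

```text
t: 1.07
tcp_pos: [0.3696, 0.1174, 0.2312]
tool_rot: [[-0.064, 0.998, 0.001], [0.998, 0.064, -0.002], [-0.002, 0.001, -1.0]]
ft_force: [-0.2, 0.7, -0.0]
finger_gap: 0.0003
```

```bash
python3 -c "
from h import *
np.set_printoptions(precision=4,suppress=True)
s=manip.state();print(s['t'],s['qpos'],s['ft_force'],s['finger_gap']); go(dock(-.21,0,.16),push_R())"
```

```text
1.0667 [ 0.3098  0.0242 -0.4242  1.1222 -0.0026  0.2454] [-0.1707  0.7432 -0.0464] 0.00033191690991633507
trans cm [  8.76 -36.24  -7.12] rot [ 0.0759 -0.8686  0.0387] deg 50.007069124277024
```

servo_tool(
  increments=[
    {"translation": [8.8, -20, 0], "rotation": [0.076, -0.869, 0.039]},
    {"translation": [8.8, -28, 0], "rotation": [0.076, -0.869, 0.039]},
    {"translation": [8.8, -36.2, -3], "rotation": [0.076, -0.869, 0.039]},
    {"translation": [8.8, -36.2, -7.1], "rotation": [0.076, -0.869, 0.039]},
    {"translation": [8.8, -36.2, -7.1], "rotation": [0.076, -0.869, 0.039]},
    {"translation": [8.8, -36.2, -7.1], "rotation": [0.076, -0.869, 0.039]},
    {"translation": [8.8, -36.2, -7.1], "rotation": [0.076, -0.869, 0.039]},
    {"translation": [8.8, -36.2, -7.1], "rotation": [0.076, -0.869, 0.039]},
    {"translation": [8.8, -36.2, -7.1], "rotation": [0.076, -0.869, 0.039]},
    {"translation": [8.8, -36.2, -7.1], "rotation": [0.076, -0.869, 0.039]},
    {"translation": [8.8, -36.2, -7.1], "rotation": [0.076, -0.869, 0.039]},
    {"translation": [8.8, -36.2, -7.1], "rotation": [0.076, -0.869, 0.039]},
  ],
)

```text
t: 2.07
tcp_pos: [0.4566, -0.2419, 0.1594]
tool_rot: [[-0.109, 0.64, 0.761], [0.994, 0.072, 0.082], [-0.002, 0.765, -0.644]]
ft_force: [0.8, -0.1, -0.2]
finger_gap: 0.0001
```

```bash
python3 -c "
from h import *
np.set_printoptions(precision=4,suppress=True)
s=manip.state();print(s['t'],s['qpos'],s['ft_force'],s['finger_gap']); go(dock(-.21,0,.07),push_R())
im,_=manip.grab_frame('side');im2,_=manip.grab_frame('wrist')
cv2.imwrite('pics/p1.png',np.hstack([cv2.resize(im,(400,300)),cv2.resize(im2,(400,300))]))"
```

```text
2.0667 [-0.9     0.084  -1.0127 -0.0916  0.7036 -0.7979] [ 0.8144 -0.0506 -0.1917] 9.030440702460205e-05
trans cm [ 0.06 -0.3  -8.94] rot [ 0.0025 -0.001  -0.0047] deg 0.30710374468636253
```

View pics/p1.png

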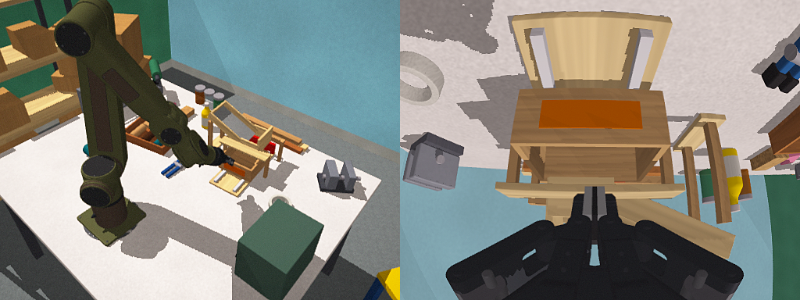

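The side view (left) shows the arm slanting in. The wrist view (right) shows the shut fingers at about (596,200), in line with the orange patch at (592,115). Now I'll lower the hand.

servo_tool(
  increments=[
    {"translation": [0, -0.3, -3], "rotation": [0, 0, 0]},
    {"translation": [0, -0.3, -6], "rotation": [0, 0, 0]},
    {"translation": [0, -0.3, -9], "rotation": [0, 0, 0]},
    {"translation": [0, -0.3, -9], "rotation": [0, 0, 0]},
    {"translation": [0, -0.3, -9], "rotation": [0, 0, 0]},
    {"translation": [0, -0.3, -9], "rotation": [0, 0, 0]},
  ],
)

```text
t: 2.67
tcp_pos: [0.4567, -0.242, 0.0718]
tool_rot: [[-0.114, 0.638, 0.762], [0.994, 0.077, 0.084], [-0.005, 0.766, -0.642]]
ft_force: [0.3, 0.3, -0.9]
finger_gap: 0.0
```

```bash
python3 -c "
from h import *
np.set_printoptions(precision=4,suppress=True)
s=manip.state();print(s['t'],s['qpos'],s['ft_force'],undock(s['tcp_pos'])); go(dock(-.162,0,.07),push_R());go(dock(-.08,0,.07),push_R())"
```

```text
2.6667 [-0.9018  0.3179 -1.1473 -0.4589  0.7072 -0.8047] [ 0.3256  0.3068 -0.8615] [-0.2102  0.003   0.0718]
trans cm [ 4.82  0.21 -0.18] rot [ 0.0049  0.0012 -0.0091] deg 0.5947682886282798
trans cm [12.98  1.07 -0.18] rot [ 0.0049  0.0012 -0.0091] deg 0.5947682886282798
```

servo_tool(
  increments=[
    {"translation": [1, 0.1, 0], "rotation": [0, 0, 0]},
    {"translation": [2, 0.2, 0], "rotation": [0, 0, 0]},
    {"translation": [2.8, 0.3, 0], "rotation": [0, 0, 0]},
    {"translation": [3.3, 0.35, 0], "rotation": [0, 0, 0]},
    {"translation": [3.6, 0.38, 0], "rotation": [0, 0, 0]},
    {"translation": [3.9, 0.4, 0], "rotation": [0, 0, 0]},
    {"translation": [4.2, 0.44, 0], "rotation": [0, 0, 0]},
    {"translation": [4.5, 0.47, 0], "rotation": [0, 0, 0]},
    {"translation": [4.8, 0.5, 0], "rotation": [0, 0, 0]},
    {"translation": [5.1, 0.53, 0], "rotation": [0, 0, 0]},
    {"translation": [5.4, 0.57, 0], "rotation": [0, 0, 0]},
    {"translation": [5.7, 0.6, 0], "rotation": [0, 0, 0]},
    {"translation": [6.0, 0.63, 0], "rotation": [0, 0, 0]},
    {"translation": [6.3, 0.66, 0], "rotation": [0, 0, 0]},
  ],
)

```text
t: 3.83
tcp_pos: [0.5192, -0.2366, 0.07]
tool_rot: [[-0.111, 0.639, 0.761], [0.994, 0.075, 0.082], [-0.004, 0.765, -0.644]]
ft_force: [-3.6, -0.5, 2.8]
finger_gap: -0.0
```

```bash
python3 -c "
from h import *
np.set_printoptions(precision=4,suppress=True)
s=manip.state();print(s['t'],s['qpos'],s['ft_force'],undock(s['tcp_pos']))
im,_=manip.grab_frame('side');im2,_=manip.grab_frame('wrist')
cv2.imwrite('pics/p2.png',np.hstack([cv2.resize(im[120:255,200:380],(400,300)),cv2.resize(im2,(400,300))]))"
```

```text
3.8333 [-0.7622  0.3639 -1.0896 -0.537   0.6246 -0.657 ] [-3.623  -0.4611  2.8322] [-0.1475  0.0018  0.07  ]
```

View pics/p2.png

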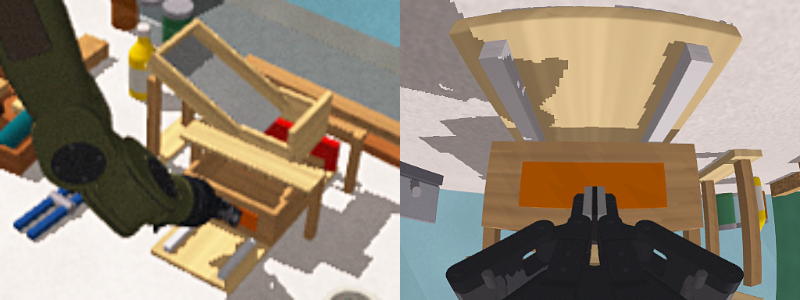

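The fingertips are on the orange patch (wrist view 595,190) and the force is about 3.6 N, which matches the box sliding. I'll keep going slowly.

servo_tool(
  increments=[
    {"translation": [0.3, 0.03, 0], "rotation": [0, 0, 0]},
    {"translation": [0.6, 0.06, 0], "rotation": [0, 0, 0]},
    {"translation": [0.9, 0.09, 0], "rotation": [0, 0, 0]},
    {"translation": [1.2, 0.13, 0], "rotation": [0, 0, 0]},
    {"translation": [1.5, 0.16, 0], "rotation": [0, 0, 0]},
    {"translation": [1.8, 0.19, 0], "rotation": [0, 0, 0]},
    {"translation": [2.1, 0.22, 0], "rotation": [0, 0, 0]},
    {"translation": [2.4, 0.25, 0], "rotation": [0, 0, 0]},
    {"translation": [2.7, 0.28, 0], "rotation": [0, 0, 0]},
    {"translation": [3.0, 0.31, 0], "rotation": [0, 0, 0]},
    {"translation": [3.3, 0.35, 0], "rotation": [0, 0, 0]},
    {"translation": [3.6, 0.38, 0], "rotation": [0, 0, 0]},
    {"translation": [3.9, 0.41, 0], "rotation": [0, 0, 0]},
    {"translation": [4.2, 0.44, 0], "rotation": [0, 0, 0]},
    {"translation": [4.5, 0.47, 0], "rotation": [0, 0, 0]},
  ],
)

```text
t: 5.18
tcp_pos: [0.5644, -0.2321, 0.0701]
tool_rot: [[-0.111, 0.639, 0.761], [0.994, 0.075, 0.082], [-0.005, 0.765, -0.644]]
ft_force: [-2.5, -3.4, -1.4]
finger_gap: -0.0003
```

```bash
python3 -c "
from h import *
np.set_printoptions(precision=4,suppress=True)
s=manip.state();print(s['t'],s['qpos'],s['ft_force'],undock(s['tcp_pos']))
im,_=manip.grab_frame('side')
cv2.imwrite('pics/p3.png',cv2.resize(im[120:255,200:380],(720,540)))"
```

```text
5.1833 [-0.6782  0.3947 -1.0308 -0.5541  0.5718 -0.5779] [-2.4628 -3.3785 -1.4012] [-0.102   0.0016  0.0701]
```

View pics/p3.png

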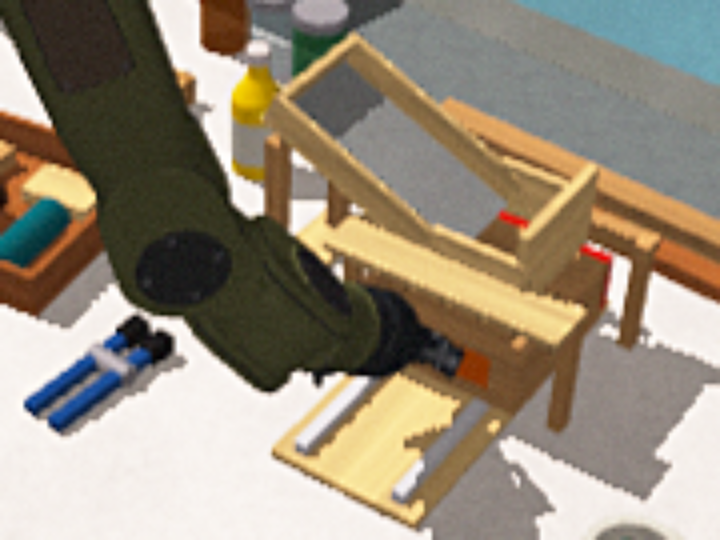

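The box is well under the eave, with the fingers clear of the board. I'll finish in small steps and feel for the stop.

servo_tool(
  increments=[
    {"translation": [0.2, 0.02, 0], "rotation": [0, 0, 0]},
    {"translation": [0.4, 0.04, 0], "rotation": [0, 0, 0]},
    {"translation": [0.6, 0.06, 0], "rotation": [0, 0, 0]},
    {"translation": [0.8, 0.08, 0], "rotation": [0, 0, 0]},
    {"translation": [1.0, 0.1, 0], "rotation": [0, 0, 0]},
  ],
)

```text
t: 5.65
tcp_pos: [0.5744, -0.2308, 0.0703]
tool_rot: [[-0.111, 0.639, 0.761], [0.994, 0.075, 0.082], [-0.004, 0.766, -0.643]]
ft_force: [-3.8, -3.3, -0.1]
finger_gap: 0.0005
```

servo_tool(
  increments=[
    {"translation": [0.1, 0.01, 0], "rotation": [0, 0, 0]},
    {"translation": [0.2, 0.02, 0], "rotation": [0, 0, 0]},
    {"translation": [0.3, 0.03, 0], "rotation": [0, 0, 0]},
  ],
)

```text
t: 5.9
tcp_pos: [0.5773, -0.2305, 0.0703]
tool_rot: [[-0.111, 0.639, 0.761], [0.994, 0.075, 0.082], [-0.005, 0.766, -0.643]]
ft_force: [-4.7, -3.7, -1.5]
finger_gap: 0.0002
```

servo_tool(
  increments=[
    {"translation": [0.1, 0.01, 0], "rotation": [0, 0, 0]},
    {"translation": [0.2, 0.02, 0], "rotation": [0, 0, 0]},
  ],
)

```text
t: 6.07
tcp_pos: [0.5793, -0.2303, 0.0703]
tool_rot: [[-0.111, 0.639, 0.761], [0.994, 0.075, 0.082], [-0.005, 0.766, -0.643]]
ft_force: [-3.2, -3.3, -0.9]
finger_gap: 0.0002
```

servo_tool(
  increments=[
    {"translation": [0.1, 0.01, 0], "rotation": [0, 0, 0]},
    {"translation": [0.2, 0.02, 0], "rotation": [0, 0, 0]},
  ],
)

```text
t: 6.23
tcp_pos: [0.5813, -0.2301, 0.0703]
tool_rot: [[-0.111, 0.639, 0.761], [0.994, 0.075, 0.082], [-0.005, 0.766, -0.643]]
ft_force: [-3.0, -3.3, -0.3]
finger_gap: 0.0001
```

servo_tool(
  increments=[
    {"translation": [0.1, 0.01, 0], "rotation": [0, 0, 0]},
    {"translation": [0.2, 0.02, 0], "rotation": [0, 0, 0]},
  ],
)

```text
t: 6.4
tcp_pos: [0.5833, -0.23, 0.0703]
tool_rot: [[-0.111, 0.639, 0.761], [0.994, 0.075, 0.082], [-0.005, 0.766, -0.643]]
ft_force: [-3.3, -3.0, -0.3]
finger_gap: -0.0001
```

servo_tool(
  increments=[
    {"translation": [0.1, 0.01, 0], "rotation": [0, 0, 0]},
    {"translation": [0.1, 0.01, 0], "rotation": [0, 0, 0]},
  ],
)

```text
t: 6.57
tcp_pos: [0.5844, -0.2296, 0.0704]
tool_rot: [[-0.112, 0.638, 0.761], [0.994, 0.075, 0.083], [-0.004, 0.766, -0.643]]
ft_force: [-2.7, -2.9, -0.5]
finger_gap: -0.0002
```

servo_tool(
  increments=[
    {"translation": [0.1, 0.01, 0], "rotation": [0, 0, 0]},
    {"translation": [0.2, 0.02, 0], "rotation": [0, 0, 0]},
  ],
)

```text
t: 6.73
tcp_pos: [0.585, -0.2296, 0.0702]
tool_rot: [[-0.11, 0.64, 0.761], [0.994, 0.074, 0.082], [-0.004, 0.765, -0.644]]
ft_force: [-21.1, -5.3, 11.5]
finger_gap: 0.0002
```

servo_tool(
  increments=[
    {"translation": [0.1, 0.01, 0], "rotation": [0, 0, 0]},
    {"translation": [0.1, 0.01, 0], "rotation": [0, 0, 0]},
  ],
)

```text
t: 6.9
tcp_pos: [0.585, -0.2295, 0.0702]
tool_rot: [[-0.109, 0.64, 0.76], [0.994, 0.073, 0.081], [-0.004, 0.765, -0.644]]
ft_force: [-20.5, -4.3, 11.4]
finger_gap: -0.0001
```

servo_tool(
  increments=[
    {"translation": [0.1, 0.01, 0], "rotation": [0, 0, 0]},
    {"translation": [0.1, 0.01, 0], "rotation": [0, 0, 0]},
  ],
)

```text
t: 7.07
tcp_pos: [0.5851, -0.2295, 0.0701]
tool_rot: [[-0.108, 0.641, 0.76], [0.994, 0.072, 0.081], [-0.003, 0.764, -0.645]]
ft_force: [-26.2, -6.4, 15.8]
finger_gap: 0.0002
```

```bash
python3 -c "
from h import *
np.set_printoptions(precision=4,suppress=True)
s=manip.state();print(s['t'],s['qpos'],s['ft_force'],undock(s['tcp_pos']))
im,_=manip.grab_frame('side')
im2,_=manip.grab_frame('top')
cv2.imwrite('pics/p4.png',np.hstack([cv2.resize(im[135:225,240:360],(400,300),interpolation=2),cv2.resize(im2[90:195,225:365],(400,300),interpolation=2)]))"
```

```text
7.0667 [-0.6417  0.4079 -1.0004 -0.5532  0.5462 -0.5429] [-26.2126  -6.4158  15.7624] [-0.0811  0.002   0.0701]
```

View pics/p4.png

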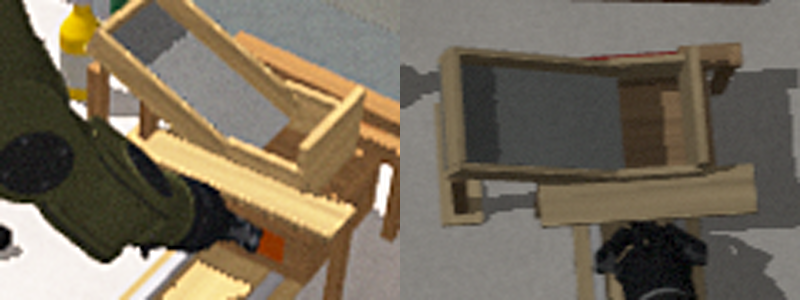

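The force rose from about 3.5 N to 20–26 N and the TCP stopped advancing, so this looks like the hard stop. I'll back straight out, then check that the box is home.

servo_tool(
  increments=[
    {"translation": [-0.5, -0.05, 0], "rotation": [0, 0, 0]},
    {"translation": [-1.5, -0.15, 0], "rotation": [0, 0, 0]},
    {"translation": [-3, -0.31, 0], "rotation": [0, 0, 0]},
    {"translation": [-5, -0.52, 0], "rotation": [0, 0, 0]},
    {"translation": [-8, -0.84, 0], "rotation": [0, 0, 0]},
    {"translation": [-11, -1.15, 0], "rotation": [0, 0, 0]},
    {"translation": [-14, -1.47, 0], "rotation": [0, 0, 0]},
    {"translation": [-14, -1.47, 3], "rotation": [0, 0, 0]},
    {"translation": [-14, -1.47, 6], "rotation": [0, 0, 0]},
    {"translation": [-14, -1.47, 10], "rotation": [0, 0, 0]},
    {"translation": [-14, -1.47, 13], "rotation": [0, 0, 0]},
    {"translation": [-14, -1.47, 13], "rotation": [0, 0, 0]},
  ],
)

```text
t: 8.17
tcp_pos: [0.4514, -0.2467, 0.2089]
tool_rot: [[-0.114, 0.63, 0.768], [0.993, 0.084, 0.078], [-0.016, 0.772, -0.635]]
ft_force: [0.9, -1.0, 0.8]
finger_gap: 0.0002
```

```bash
python3 -c "
from h import *
import pickle
np.set_printoptions(precision=4,suppress=True)
s=manip.state();print(s['t'],s['qpos'],s['ft_force'],s['tcp_pos'])
d={}
for n in ['top','side']:
    im,dp=manip.grab_frame(n);p=manip.camera_params(n);d[n]=(im,dp,p,s)
    C=cloud(dp,p);hsv=cv2.cvtColor(im,cv2.COLOR_BGR2HSV);X,Y,Z=C[...,0],C[...,1],C[...,2]
    D=(C-O)@RD
    org=(hsv[...,0]<14)&(hsv[...,1]>200)&(abs(D[...,1])<.1)&(D[...,0]<0)&(D[...,0]>-.2)&(Z<.12)
    if org.sum()>5: print(n,'org',np.median(D[org],0),org.sum())
    red=(np.minimum(hsv[...,0],180-hsv[...,0])<5)&(hsv[...,1]>200)&(abs(D[...,1])<.1)&(D[...,0]>0)&(D[...,0]<.15)
    if red.sum()>5: print(n,'red',np.median(D[red],0),D[red].min(0),D[red].max(0),red.sum())
pickle.dump(d,open('f1.pkl','wb'))
im=d['side'][0];cv2.imwrite('pics/p5.png',cv2.resize(im[120:255,200:380],(720,540),interpolation=2))"
```

```text
8.1667 [-0.924  -0.0097 -0.9314  0.086   0.7212 -0.8283] [ 0.8585 -0.957   0.7559] [ 0.4514 -0.2467  0.2089]
side org [-0.0757 -0.0031  0.0599] 197
```

View pics/p5.png

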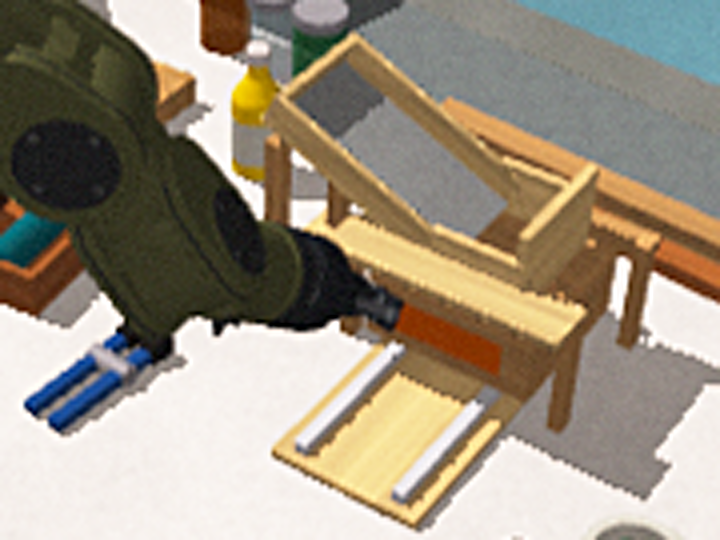

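The hand is off. The orange face sits at about dock x −76 mm, and the red stop is completely hidden behind the box, so it is home. Now I'll find the chute's centre line and work out the grasp.

```bash
python3 - <<'E'
from h import *
import pickle
np.set_printoptions(precision=4,suppress=True)
for f in ["f0.pkl","f1.pkl"]:
    d=pickle.load(open(f,"rb"))
    for n in ["top","side"]:
        im,dp,p,_=d[n];C=cloud(dp,p);hsv=cv2.cvtColor(im,cv2.COLOR_BGR2HSV)
        D=(C-O)@RD
        g=((hsv[...,1]<45)&(abs(D[...,0])<.08)&(D[...,1]>0)&(D[...,1]<.24)&(D[...,2]>.1)&(D[...,2]<.22)).astype(np.uint8)
        g=cv2.morphologyEx(g,cv2.MORPH_OPEN,np.ones((3,3)))>0
        # cheeks tops: wood, above floor plane by >20mm
        q=D[g]
        print(f,n,g.sum(),"x",np.percentile(q[:,0],[0,1,50,99,100]),"y",q[:,1].min(),q[:,1].max())
        k=np.polyfit(q[:,1],q[:,2],1); print("z=172 at y",(.172-k[1])/k[0],"slope",np.degrees(np.arctan(k[0])))
        for a in np.arange(.05,.2,.03):
            b=q[abs(q[:,1]-a)<.008]; 
            if len(b): print("  y",round(a,3),b[:,0].min(),b[:,0].max())
        h=D[...,2]-(k[0]*D[...,1]+k[1])
        c=(h>.022)&(h<.045)&(abs(D[...,0])<.09)&(D[...,1]>.03)&(D[...,1]<.19)&(hsv[...,1]>45)
        cx=D[c][:,0]
        for sgn in (-1,1):
            w=cx[cx*sgn>.04]; 
            if len(w): print("  cheek",sgn,np.percentile(w,[0,5,50,95,100]),len(w))
E
```

```text
f0.pkl top 1812 x [-0.0472 -0.0439  0.0087  0.0613  0.0639] y 0.019271005376150056 0.19421808539352003
z=172 at y 0.1369598873902152 slope 24.987824882834225
  y 0.05 -0.04467526768387786 0.06287788752773667
  y 0.08 -0.04510325337469601 0.06269232024976075
  y 0.11 -0.04428257144521683 0.0614038711465175
  y 0.14 -0.04392242698952079 0.062028211820232
  y 0.17 -0.04339559804061556 0.0638585668803162
  y 0.2 -0.03706193221244343 0.03263754648050825
  cheek -1 [-0.0636 -0.0626 -0.059  -0.0534 -0.0518] 175
  cheek 1 [0.059  0.061  0.0645 0.0697 0.0711] 183
f0.pkl side 837 x [-0.0554 -0.0226  0.0195  0.0616  0.066 ] y 0.020491700906530005 0.2091042587552036
z=172 at y 0.13429481067596552 slope 24.947024576948934
  y 0.05 -0.02144409311905801 0.06278955508848547
  y 0.08 -0.02250939582481212 0.062131960629554714
  y 0.11 -0.055369240935109316 0.06274280691609932
  y 0.14 -0.02387034132149396 0.06335294070230918
  y 0.17 -0.018599509972789738 0.06179967934062535
  y 0.2 -0.020857302634781083 0.063717792963453
  cheek -1 [-0.0663 -0.0644 -0.0594 -0.0517 -0.0472] 161
  cheek 1 [0.0577 0.059
[... 466 characters left out ...]
3313 0.03282468315628015
  cheek -1 [-0.0639 -0.0627 -0.0589 -0.0539 -0.0515] 172
  cheek 1 [0.0601 0.0611 0.0645 0.0699 0.0713] 171
f1.pkl side 846 x [-0.056  -0.0244  0.0185  0.0612  0.0671] y 0.018128281234494673 0.20842953456228233
z=172 at y 0.13338002135143256 slope 24.93974893040987
  y 0.05 -0.02529970953457215 0.060843663019986796
  y 0.08 -0.05358647877005387 0.06343424050934163
  y 0.11 -0.05070713022868718 0.060993597090956975
  y 0.14 -0.02503920328601926 0.06088095507563403
  y 0.17 -0.022352172434857813 0.06426728548218946
  y 0.2 -0.02372238977017531 0.05853922693412221
  cheek -1 [-0.065  -0.0634 -0.0585 -0.0526 -0.0496] 155
  cheek 1 [0.0543 0.0597 0.0654 0.0723 0.0772] 144
```

```bash
sed -i 's/^O=/O=/; s/O=np.array(\[.666,-.223,0\]);/O=np.array([.669,-.2227,0]);/' h.py
cat >> h.py <<'E'
def down_R(yawdeg):
    a=np.radians(yawdeg+90); return tool([np.cos(a),np.sin(a),0],[0,0,-1])
E
python3 - <<'E'
from h import *
import pickle
np.set_printoptions(precision=4,suppress=True)
print(O)
d=pickle.load(open("f0.pkl","rb"))
for n in ["top","side"]:
    im,dp,p,_=d[n];C=cloud(dp,p);hsv=cv2.cvtColor(im,cv2.COLOR_BGR2HSV);X,Y,Z=C[...,0],C[...,1],C[...,2]
    t=(hsv[...,0]>82)&(hsv[...,0]<98)&(hsv[...,1]>120)&(X>.38)&(X<.54)&(Y<.3)&(Y>.1)&(Z<.08)&(Z>.01)
    v,u=np.nonzero(t); q=onplane(p,np.c_[u,v],.04); print(n,t.sum(),cv2.minAreaRect((q[:,:2]*1000).astype(np.float32)),[u.mean(),v.mean()])
go([.46,.186,.20],down_R(11))
E
```

```text
[ 0.669  -0.2227  0.    ]
top 314 ((461.8571472167969, 187.44580078125), (100.37989807128906, 35.79973602294922), 11.032516479492188) [np.float64(180.29299363057325), np.float64(198.36942675159236)]
side 167 ((468.7255859375, 182.73486328125), (100.61360168457031, 45.6360969543457), 12.63149642944336) [np.float64(207.30538922155688), np.float64(177.8323353293413)]
trans cm [ 1.07 43.07 -0.29] rot [-0.1249  0.8674  0.07  ] deg 50.37118164885305
```

servo_tool(
  increments=[
    {"translation": [1, 8, 1], "rotation": [-0.125, 0.867, 0.07]},
    {"translation": [1, 16, 1], "rotation": [-0.125, 0.867, 0.07]},
    {"translation": [1, 24, 1], "rotation": [-0.125, 0.867, 0.07]},
    {"translation": [1, 32, 0], "rotation": [-0.125, 0.867, 0.07]},
    {"translation": [1.1, 40, 0], "rotation": [-0.125, 0.867, 0.07]},
    {"translation": [1.1, 43.1, 0], "rotation": [-0.125, 0.867, 0.07]},
    {"translation": [1.1, 43.1, 0], "rotation": [-0.125, 0.867, 0.07]},
    {"translation": [1.1, 43.1, 0], "rotation": [-0.125, 0.867, 0.07]},
    {"translation": [1.1, 43.1, 0], "rotation": [-0.125, 0.867, 0.07]},
    {"translation": [1.1, 43.1, 0], "rotation": [-0.125, 0.867, 0.07]},
    {"translation": [1.1, 43.1, 0], "rotation": [-0.125, 0.867, 0.07]},
    {"translation": [1.1, 43.1, 0], "rotation": [-0.125, 0.867, 0.07]},
    {"translation": [1.1, 43.1, 0], "rotation": [-0.125, 0.867, 0.07]},
  ],
  hand=0.67,
)

```text
t: 9.35
tcp_pos: [0.458, 0.1885, 0.1977]
tool_rot: [[-0.191, 0.982, -0.008], [0.982, 0.191, 0.0], [0.002, -0.008, -1.0]]
ft_force: [-1.5, -0.6, -0.4]
finger_gap: 0.0569
```

```bash
python3 - <<'E'
from h import *
np.set_printoptions(precision=4,suppress=True)
s=manip.state();im,dp=manip.grab_frame('wrist');p=manip.camera_params('wrist')
print(s['t'],s['tcp_pos'],s['finger_gap'],s['ft_force'])
f=focal(p)
hsv=cv2.cvtColor(im,cv2.COLOR_BGR2HSV)
v,u=np.mgrid[0:384,0:512].astype(float)
dx,dy=u-p['cx'],v-p['cy'];r=np.hypot(dx,dy)+1e-9;th=r/f
ry=np.stack([np.sin(th)*dx/r,-np.sin(th)*dy/r,-np.cos(th)],-1)
T=p['T_tool_cam']; W=s['tool_rot']@T[:3,:3]; o=s['tcp_pos']+s['tool_rot']@T[:3,3]
rw=ry@W.T
Pd=o+rw*(dp/np.cos(th))[...,None]
t=(hsv[...,0]>82)&(hsv[...,0]<98)&(hsv[...,1]>120)&(abs(Pd[...,0]-.46)<.08)&(abs(Pd[...,1]-.186)<.06)
print(t.sum(), np.median(Pd[t],0), Pd[t].max(0),Pd[t].min(0))
q=(o+rw*((.043-o[2])/rw[...,2])[...,None])[t]
print(cv2.minAreaRect((q[:,:2]*1000).astype(np.float32)),cv2.minAreaRect((Pd[t][:,:2]*1000).astype(np.float32)))
# top line: highest points
m=t&(Pd[...,2]>np.percentile(Pd[...,2][t],80)); print("ridge",Pd[m].mean(0))
cv2.imwrite('pics/w1.png',im)
E
```

```text
9.35 [0.458  0.1885 0.1977] 0.05686840274885402 [-1.4621 -0.5666 -0.3694]
3297 [0.457  0.1861 0.0461] [0.5126 0.2389 0.2886] [0.4105 0.1376 0.0117]
((584.4900512695312, 215.46517944335938), (356.8929443359375, 426.0545349121094), 10.433084487915039) ((461.0193176269531, 187.08096313476562), (98.08831787109375, 88.29499053955078), 50.30821228027344)
ridge [0.4599 0.1863 0.0581]
```

View pics/w1.png

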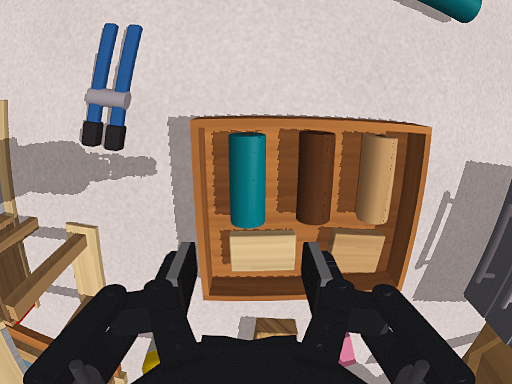

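The wrist view shows the teal roller at (248,180), midway between the fingers at (180,270) and (318,270) and parallel to the pads. The dark roller is at (315,178) and the plain one at (377,178). The side wall and the dark roller both leave room. I'll descend.

servo_tool(
  increments=[
    {"translation": [0.3, -0.2, -3], "rotation": [0, 0.008, 0]},
    {"translation": [0.3, -0.2, -6], "rotation": [0, 0.008, 0]},
    {"translation": [0.3, -0.2, -9], "rotation": [0, 0.008, 0]},
    {"translation": [0.3, -0.2, -12], "rotation": [0, 0.008, 0]},
    {"translation": [0.3, -0.2, -13.5], "rotation": [0, 0.008, 0]},
    {"translation": [0.3, -0.2, -13.5], "rotation": [0, 0.008, 0]},
    {"translation": [0.3, -0.2, -13.5], "rotation": [0, 0.008, 0]},
  ],
)

```text
t: 9.98
tcp_pos: [0.461, 0.1832, 0.0643]
tool_rot: [[-0.185, 0.983, -0.015], [0.983, 0.185, -0.0], [0.003, -0.015, -1.0]]
ft_force: [-0.0, 0.2, 0.5]
finger_gap: 0.0571
```

```bash
python3 - <<'E'
from h import *
np.set_printoptions(precision=4,suppress=True)
s=manip.state();im,dp=manip.grab_frame('wrist')
print(s['t'],s['tcp_pos'],s['finger_gap'],s['ft_force']); go([.461,.187,.0155],down_R(11.2))
cv2.imwrite('pics/w2.png',im)
E
```

```text
9.9833 [0.461  0.1832 0.0643] 0.05712931612406723 [-0.0189  0.2274  0.4619]
trans cm [-0.13  0.31 -5.  ] rot [-0.001  -0.0123  0.0093] deg 0.885060216754155
```

View pics/w2.png

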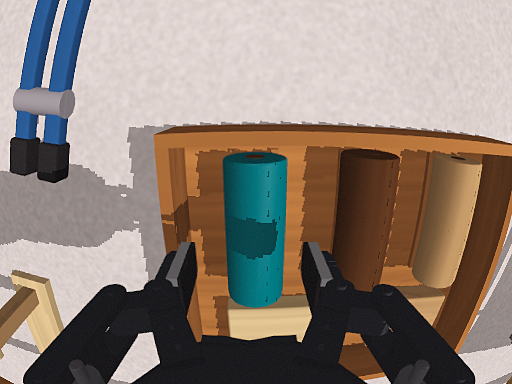

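The roller's middle is at u≈256 and the fingers' at u≈248, so the hand is about 3 mm too far to −y. The numbers agree, so I'll correct and go down.

servo_tool(
  increments=[
    {"translation": [-0.1, 0.3, -1], "rotation": [0, -0.012, 0.009]},
    {"translation": [-0.1, 0.3, -2.5], "rotation": [0, -0.012, 0.009]},
    {"translation": [-0.1, 0.3, -4], "rotation": [0, -0.012, 0.009]},
    {"translation": [-0.1, 0.3, -4.9], "rotation": [0, -0.012, 0.009]},
    {"translation": [-0.1, 0.3, -4.9], "rotation": [0, -0.012, 0.009]},
    {"translation": [-0.1, 0.3, -4.9], "rotation": [0, -0.012, 0.009]},
  ],
)

```text
t: 10.53
tcp_pos: [0.4617, 0.1879, 0.017]
tool_rot: [[-0.195, 0.981, 0.001], [0.981, 0.195, 0.001], [0.001, 0.001, -1.0]]
ft_force: [-0.0, -1.0, 0.7]
finger_gap: 0.0572
```

servo_tool(
  increments=[
    {"translation": [0, 0, 0], "rotation": [0, 0, 0]},
    {"translation": [0, 0, 0], "rotation": [0, 0, 0]},
    {"translation": [0, 0, 0], "rotation": [0, 0, 0]},
    {"translation": [0, 0, 0], "rotation": [0, 0, 0]},
    {"translation": [0, 0, 0], "rotation": [0, 0, 0]},
    {"translation": [0, 0, 0], "rotation": [0, 0, 0]},
  ],
  hand=0,
  force=30,
)

```text
t: 11.03
tcp_pos: [0.4624, 0.1878, 0.0176]
tool_rot: [[-0.195, 0.981, 0.003], [0.981, 0.195, 0.001], [0.0, 0.003, -1.0]]
ft_force: [-1.1, -3.3, 6.3]
finger_gap: 0.0388
```

servo_tool(
  increments=[
    {"translation": [0, 0, 1], "rotation": [0, 0, 0]},
    {"translation": [0, 0, 3], "rotation": [0, 0, 0]},
    {"translation": [0, 0, 6], "rotation": [0, 0, 0]},
    {"translation": [0, 0, 10], "rotation": [0, 0, 0]},
    {"translation": [0, 0, 14], "rotation": [0, 0, 0]},
    {"translation": [0, 0, 18], "rotation": [0, 0, 0]},
    {"translation": [0, 0, 22], "rotation": [0, 0, 0]},
    {"translation": [0, 0, 25], "rotation": [0, 0, 0]},
    {"translation": [0, 0, 25], "rotation": [0, 0, 0]},
    {"translation": [0, 0, 25], "rotation": [0, 0, 0]},
  ],
)

```text
t: 11.87
tcp_pos: [0.4624, 0.1886, 0.2684]
tool_rot: [[-0.196, 0.981, 0.005], [0.981, 0.196, 0.003], [0.002, 0.005, -1.0]]
ft_force: [0.1, 0.1, -2.2]
finger_gap: 0.0391
```

```bash
cat >> h.py <<'E'
def wcloud():
    s=manip.state();im,dp=manip.grab_frame('wrist');p=manip.camera_params('wrist');f=focal(p)
    v,u=np.mgrid[0:384,0:512].astype(float)
    dx,dy=u-p['cx'],v-p['cy'];r=np.hypot(dx,dy)+1e-9;th=r/f
    ry=np.stack([np.sin(th)*dx/r,-np.sin(th)*dy/r,-np.cos(th)],-1)
    T=p['T_tool_cam']; Pt=ry*(dp/np.cos(th))[...,None]@T[:3,:3].T+T[:3,3]
    return s,im,Pt,Pt@s['tool_rot'].T+s['tcp_pos']
def place_R():
    a=np.radians(25); zd=RD@np.array([0,np.sin(a),-np.cos(a)]); return tool(RD@np.array([0,1,0]),zd)
def chuteP(y,h,x=0): # point in chute frame -> world
    a=np.radians(25); return dock(x,.139+y*np.cos(a)-h*np.sin(a),.172+y*np.sin(a)+h*np.cos(a))
E
python3 - <<'E'
from h import *
np.set_printoptions(precision=4,suppress=True)
s,im,Pt,P=wcloud(); hsv=cv2.cvtColor(im,cv2.COLOR_BGR2HSV)
t=(hsv[...,0]>82)&(hsv[...,0]<98)&(hsv[...,1]>120)&(np.linalg.norm(Pt,axis=-1)<.08)
print(s['t'],s['tcp_pos'],s['finger_gap'],s['ft_force'],t.sum())
q=Pt[t]; print("tool frame",q.min(0),q.max(0),np.median(q,0)); print(cv2.minAreaRect((q[:,:2]*1000).astype(np.float32)))
cv2.imwrite('pics/w3.png',im)
print(chuteP(0,.02)); go(chuteP(0,.12),place_R())
im,_=manip.grab_frame('side');cv2.imwrite('pics/s3.png',im[60:260,100:380])
E
```

```text
11.8667 [0.4624 0.1886 0.2684] 0.03914818663894916 [ 0.082   0.0652 -2.1701] 12949
tool frame [-0.0535 -0.0505 -0.0746] [0.0495 0.0444 0.0056] [-0.001  -0.0202 -0.0283]
((-1.363218069076538, -3.3158340454101562), (94.38127136230469, 89.70069885253906), 49.33927536010742)
[ 0.6554 -0.0929  0.1901]
trans cm [ 19.86 -32.3    1.43] rot [ 0.4298  0.0666 -0.0905] deg 25.455550645340367
```

View pics/w3.png

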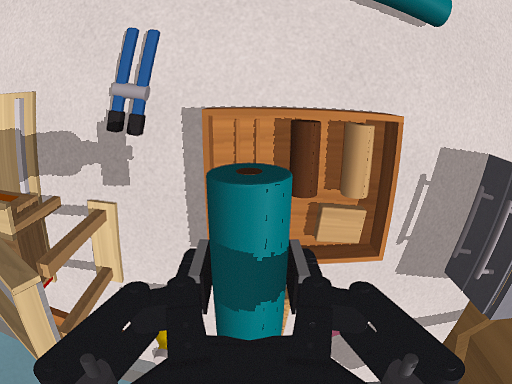

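View pics/s3.png

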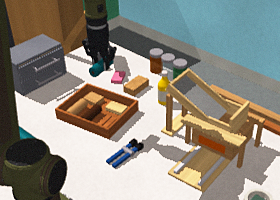

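The roller is held squarely across its middle (wrist view, 250,260). Its lane is empty, and the dark and plain rollers and both offcuts are still in the crate. Now I'll carry it to above the chute, tilted square to the chute floor.

servo_tool(
  increments=[
    {"translation": [2, -3, 3], "rotation": [0.1, 0.0, -0.09]},
    {"translation": [4, -6, 4], "rotation": [0.2, 0.03, -0.09]},
    {"translation": [6, -9, 4], "rotation": [0.3, 0.05, -0.09]},
    {"translation": [8, -12, 4], "rotation": [0.43, 0.067, -0.09]},
    {"translation": [10, -16, 4], "rotation": [0.43, 0.067, -0.09]},
    {"translation": [12, -20, 4], "rotation": [0.43, 0.067, -0.09]},
    {"translation": [14.5, -24, 4], "rotation": [0.43, 0.067, -0.09]},
    {"translation": [17, -28, 4], "rotation": [0.43, 0.067, -0.09]},
    {"translation": [19.9, -32.3, 4], "rotation": [0.43, 0.067, -0.09]},
    {"translation": [19.9, -32.3, 1.4], "rotation": [0.43, 0.067, -0.09]},
    {"translation": [19.9, -32.3, 1.4], "rotation": [0.43, 0.067, -0.09]},
    {"translation": [19.9, -32.3, 1.4], "rotation": [0.43, 0.067, -0.09]},
  ],
)

```text
t: 12.97
tcp_pos: [0.6594, -0.1362, 0.2745]
tool_rot: [[-0.089, 0.995, -0.053], [0.9, 0.103, 0.423], [0.426, -0.01, -0.905]]
ft_force: [0.3, 0.7, -1.1]
finger_gap: 0.0389
```

```bash
python3 - <<'E'
from h import *
np.set_printoptions(precision=4,suppress=True)
s,im,Pt,P=wcloud(); hsv=cv2.cvtColor(im,cv2.COLOR_BGR2HSV)
print(s['t'],s['qpos'],s['tcp_pos'],s['finger_gap'],s['ft_force'])
cv2.imwrite('pics/w4.png',im)
D=(P-O)@RD; n=np.linalg.norm(Pt,axis=-1)
g=(hsv[...,1]<45)&(abs(D[...,0])<.08)&(D[...,1]>0)&(D[...,1]<.24)&(D[...,2]>.1)&(D[...,2]<.22)
q=D[g]
if g.sum()>50:
    k=np.polyfit(q[:,1],q[:,2],1); print(g.sum(),"x",np.percentile(q[:,0],[0,1,50,99,100]),"z172 y",(.172-k[1])/k[0],np.degrees(np.arctan(k[0])))
go(chuteP(0,.05),place_R())
im,_=manip.grab_frame('side');im2,_=manip.grab_frame('top')
cv2.imwrite('pics/s4.png',np.hstack([cv2.resize(im[60:240,180:420],(400,300)),cv2.resize(im2[80:200,200:360],(400,300))]))
E
```

```text
12.9667 [-0.3821  0.7023  0.6259  1.719   0.3822 -0.527 ] [ 0.6594 -0.1362  0.2745] 0.038916711752799635 [ 0.2604  0.7039 -1.1389]
17251 x [-0.0622 -0.0531 -0.0137  0.0568  0.0668] z172 y 0.1383644982967244 24.885483599513368
trans cm [-0.25  2.94 -5.97] rot [-0.0026 -0.0074 -0.    ] deg 0.44710771746252426
```

View pics/w4.png

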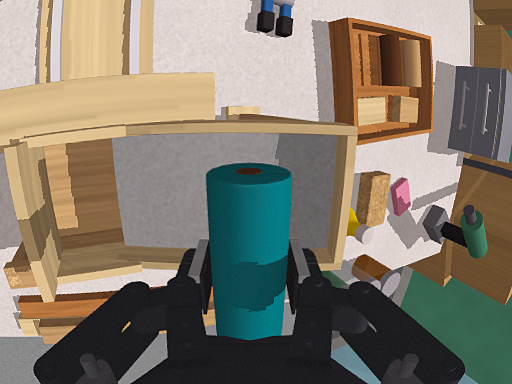

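View pics/s4.png

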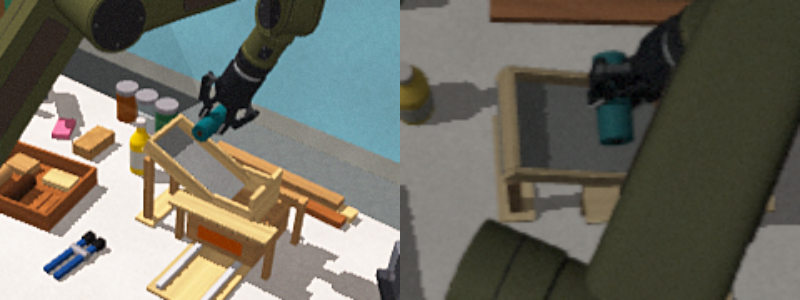

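servo_tool(
  increments=[
    {"translation": [-0.25, 1, -2], "rotation": [-0.003, -0.007, 0]},
    {"translation": [-0.25, 2, -4], "rotation": [-0.003, -0.007, 0]},
    {"translation": [-0.25, 2.9, -5.9], "rotation": [-0.003, -0.007, 0]},
    {"translation": [-0.25, 2.9, -5.9], "rotation": [-0.003, -0.007, 0]},
    {"translation": [-0.25, 2.9, -5.9], "rotation": [-0.003, -0.007, 0]},
  ],
)

```text
t: 13.53
tcp_pos: [0.6565, -0.1042, 0.2223]
tool_rot: [[-0.1, 0.994, -0.041], [0.902, 0.108, 0.417], [0.419, 0.005, -0.908]]
ft_force: [0.6, 0.2, -0.5]
finger_gap: 0.0389
```

```bash
python3 - <<'E'
from h import *
np.set_printoptions(precision=4,suppress=True)
s,im,Pt,P=wcloud(); hsv=cv2.cvtColor(im,cv2.COLOR_BGR2HSV)
print(s['t'],s['tcp_pos'],s['finger_gap'],s['ft_force'])
cv2.imwrite('pics/w5.png',im)
D=(P-O)@RD; n=np.linalg.norm(Pt,axis=-1)
t=(hsv[...,0]>82)&(hsv[...,0]<98)&(hsv[...,1]>100)&(n<.08)&(abs(Pt[...,0])<.018)
print("roller dock x",np.percentile(D[t][:,0],[0,.5,2,50,98,100]))
g=(hsv[...,1]<45)&(abs(D[...,0])<.08)&(D[...,1]>0.03)&(D[...,1]<.19)&(D[...,2]>.1)&(D[...,2]<.22)
g&=abs(D[...,2]-.172-(D[...,1]-.139)*np.tan(np.radians(25)))<.006
print("gray x",np.percentile(D[g][:,0],[0,1,50,99,100]),g.sum())
a=np.radians(25); h=(D[...,2]-.172)*np.cos(a)-(D[...,1]-.139)*np.sin(a)
c=(h>.024)&(h<.036)&(D[...,1]>.06)&(D[...,1]<.19)&(hsv[...,1]>45)&(hsv[...,0]<40)
for sg in (-1,1):
    w=D[c&(D[...,0]*sg>.045)&(D[...,0]*sg<.085)][:,0]
    if len(w): print("cheek",sg,np.percentile(w,[1,10,50,90,99]),len(w))
go(chuteP(0,.013),place_R()); print(undock(s['tcp_pos']))
E
```

```text
13.5333 [ 0.6565 -0.1042  0.2223] 0.0389295124161594 [ 0.5962  0.1637 -0.4524]
roller dock x [-0.0504 -0.0502 -0.0501 -0.0205  0.0338  0.045 ]
gray x [-0.0534 -0.0518 -0.0151  0.055   0.0587] 19190
cheek -1 [-0.0654 -0.0645 -0.0612 -0.0578 -0.0566] 3499
cheek 1 [0.0584 0.0588 0.0611 0.0659 0.0667] 166
trans cm [-0.24  1.51 -3.94] rot [ 0.0037  0.0073 -0.0023] deg 0.48637187137692534
[-0.0001  0.1192  0.2223]
```

View pics/w5.png

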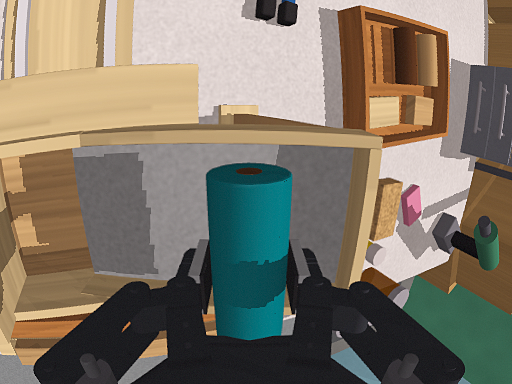

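The roller spans dock x −50 to +50 mm and the cheeks' inner faces are at about −57 and +58 mm, so it is centred. I'll lower it.

servo_tool(
  increments=[
    {"translation": [-0.1, 0.5, -1], "rotation": [0.0, 0.005, 0]},
    {"translation": [-0.1, 0.9, -2], "rotation": [0.0, 0.005, 0]},
    {"translation": [-0.1, 1.3, -2.9], "rotation": [0.0, 0.005, 0]},
    {"translation": [-0.1, 1.3, -2.9], "rotation": [0.0, 0.005, 0]},
    {"translation": [-0.1, 1.3, -2.9], "rotation": [0.0, 0.005, 0]},
    {"translation": [-0.1, 1.3, -2.9], "rotation": [0.0, 0.005, 0]},
  ],
)

```text
t: 14.08
tcp_pos: [0.6575, -0.0936, 0.1941]
tool_rot: [[-0.097, 0.994, -0.041], [0.903, 0.105, 0.416], [0.418, 0.003, -0.908]]
ft_force: [0.3, 0.1, -1.0]
finger_gap: 0.0383
```

```bash
python3 - <<'E'
from h import *
np.set_printoptions(precision=4,suppress=True)
s=manip.state(); D=undock(s['tcp_pos']); a=np.radians(25)
print(s['t'],s['ft_force'],D,"chute y,h",(D[1]-.139)*np.cos(a)+(D[2]-.172)*np.sin(a),(D[2]-.172)*np.cos(a)-(D[1]-.139)*np.sin(a))
go(chuteP(0,.009),place_R())
E
```

```text
14.0833 [ 0.3388  0.066  -0.9815] [0.002  0.1296 0.1941] chute y,h 0.0007791786130158032 0.023990987733378447
trans cm [-0.26  0.54 -1.39] rot [ 0.0042  0.0036 -0.0006] deg 0.3183186499545941
```

servo_tool(
  increments=[
    {"translation": [-0.2, 0.2, -0.5], "rotation": [0.004, 0.003, 0]},
    {"translation": [-0.2, 0.4, -0.9], "rotation": [0.004, 0.003, 0]},
    {"translation": [-0.2, 0.5, -1.1], "rotation": [0.004, 0.003, 0]},
    {"translation": [-0.2, 0.5, -1.1], "rotation": [0.004, 0.003, 0]},
  ],
)

```text
t: 14.42
tcp_pos: [0.6544, -0.0879, 0.1807]
tool_rot: [[-0.094, 0.994, -0.047], [0.901, 0.105, 0.421], [0.424, -0.003, -0.906]]
ft_force: [0.4, -0.1, -0.3]
finger_gap: 0.0389
```

servo_tool(
  increments=[
    {"translation": [0, 0.08, -0.18], "rotation": [0, 0, 0]},
    {"translation": [0, 0.08, -0.18], "rotation": [0, 0, 0]},
  ],
)

```text
t: 14.58
tcp_pos: [0.6547, -0.0877, 0.1804]
tool_rot: [[-0.095, 0.994, -0.046], [0.901, 0.105, 0.42], [0.423, -0.001, -0.906]]
ft_force: [-0.9, -2.0, 2.6]
finger_gap: 0.0394
```

```bash
cat >c.py <<'E'
from h import *
np.set_printoptions(precision=4,suppress=True)
s=manip.state(); D=undock(s['tcp_pos']); a=np.radians(25)
print(s['t'],s['ft_force'],D,"chute y,h",(D[1]-.139)*np.cos(a)+(D[2]-.172)*np.sin(a),(D[2]-.172)*np.cos(a)-(D[1]-.139)*np.sin(a))
E
python3 c.py
```

```text
14.5833 [-0.9247 -2.0481  2.6439] [-0.0001  0.1358  0.1804] chute y,h 0.0005949246478128612 0.008947466593655909
```

There is a light touch of about 3 N, with the roller's centre 20 mm above the floor as expected. I'll release it and draw back square to the floor.

servo_tool(
  increments=[
    {"translation": [0, 0, 0], "rotation": [0, 0, 0]},
    {"translation": [0, 0, 0], "rotation": [0, 0, 0]},
    {"translation": [0, 0, 0], "rotation": [0, 0, 0]},
    {"translation": [0.05, -0.4, 0.9], "rotation": [0, 0, 0]},
    {"translation": [0.1, -1.2, 2.7], "rotation": [0, 0, 0]},
    {"translation": [0.2, -2.4, 5.4], "rotation": [0, 0, 0]},
    {"translation": [0.3, -3.6, 8.1], "rotation": [0, 0, 0]},
    {"translation": [0.4, -4.8, 10.8], "rotation": [0, 0, 0]},
    {"translation": [0.5, -5.0, 13], "rotation": [0, 0, 0]},
    {"translation": [0.5, -5.0, 13], "rotation": [0, 0, 0]},
  ],
  hand=0.65,
)

```text
t: 15.42
tcp_pos: [0.6611, -0.1383, 0.3142]
tool_rot: [[-0.097, 0.995, -0.039], [0.902, 0.104, 0.419], [0.421, 0.005, -0.907]]
ft_force: [-0.1, -0.4, 0.9]
finger_gap: 0.0552
```

```bash
python3 c.py; python3 - <<'E'
from h import *
s,im,Pt,P=wcloud();im2,_=manip.grab_frame('side')
cv2.imwrite('pics/r1.png',np.hstack([cv2.resize(im,(400,300)),cv2.resize(im2[60:240,180:420],(400,300))]))
E
```

```text
15.4167 [-0.0835 -0.3941  0.8745] [0.001  0.0848 0.3142] chute y,h 0.01097119241807775 0.15181012388268894
```

View pics/r1.png

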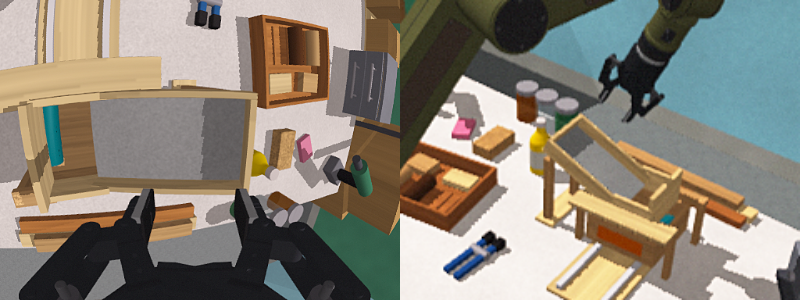

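The roller has rolled to the spout (wrist view 52,137). I'll lift clear, let it settle, and check its height and whether it is moving.

servo_tool(
  increments=[
    {"translation": [0, 2, 3], "rotation": [0, 0, 0]},
    {"translation": [0, 4, 5], "rotation": [0, 0, 0]},
    {"translation": [0, 8, 5], "rotation": [0, 0, 0]},
    {"translation": [0, 12, 5], "rotation": [0, 0, 0]},
    {"translation": [0, 15, 5], "rotation": [0, 0, 0]},
    {"translation": [0, 15, 5], "rotation": [0, 0, 0]},
    {"translation": [0, 15, 5], "rotation": [0, 0, 0]},
    {"translation": [0, 15, 5], "rotation": [0, 0, 0]},
    {"translation": [0, 15, 5], "rotation": [0, 0, 0]},
    {"translation": [0, 15, 5], "rotation": [0, 0, 0]},
    {"translation": [0, 15, 5], "rotation": [0, 0, 0]},
    {"translation": [0, 15, 5], "rotation": [0, 0, 0]},
    {"translation": [0, 15, 5], "rotation": [0, 0, 0]},
    {"translation": [0, 15, 5], "rotation": [0, 0, 0]},
  ],
)

```text
t: 16.68
tcp_pos: [0.6598, 0.0123, 0.3594]
tool_rot: [[-0.094, 0.994, -0.046], [0.901, 0.105, 0.421], [0.423, -0.002, -0.906]]
ft_force: [0.3, -0.3, -0.4]
finger_gap: 0.0555
```

```bash
python3 - <<'E'
from h import *
np.set_printoptions(precision=4,suppress=True)
for i in range(2):
  for n in ['top','side']:
    im,dp=manip.grab_frame(n);p=manip.camera_params(n)
    C=cloud(dp,p);hsv=cv2.cvtColor(im,cv2.COLOR_BGR2HSV);D=(C-O)@RD
    t=(hsv[...,0]>80)&(hsv[...,0]<100)&(hsv[...,1]>100)&(abs(D[...,0])<.1)&(abs(D[...,1])<.1)&(D[...,2]>0)&(D[...,2]<.2)
    if t.sum(): print(n,t.sum(),np.median(D[t],0),D[t].min(0),D[t].max(0))
    o=(hsv[...,0]<14)&(hsv[...,1]>200)&(abs(D[...,1])<.1)&(D[...,0]<0)&(D[...,0]>-.2)&(D[...,2]<.12)
    if o.sum()>5: print(n,'org',np.median(D[o],0))
    cv2.imwrite(f'pics/e{n}{i}.png',cv2.resize(im[80:245,100:370],(780,477),interpolation=2))
s,im,Pt,P=wcloud(); cv2.imwrite('pics/ew.png',im); print(s['t'],s['tcp_pos'],s['ft_force'])
E
```

```text
top 122 [ 0.004  -0.0453  0.068 ] [-0.0369 -0.0542  0.0536] [ 0.0438 -0.0374  0.078 ]
side 26 [ 0.0307 -0.0571  0.0741] [ 0.0168 -0.0655  0.0682] [ 0.0436 -0.0444  0.0806]
side org [-0.0793  0.0009  0.0608]
top 120 [ 0.0037 -0.045   0.0682] [-0.0371 -0.054   0.0547] [ 0.0446 -0.0379  0.0789]
side 24 [ 0.0318 -0.0568  0.0749] [ 0.0175 -0.0664  0.0686] [ 0.0422 -0.0446  0.0781]
side org [-0.0799  0.0007  0.061 ]
16.8833 [0.6597 0.0127 0.3595] [-0.2184  0.0796 -0.3543]
```

View pics/etop1.png

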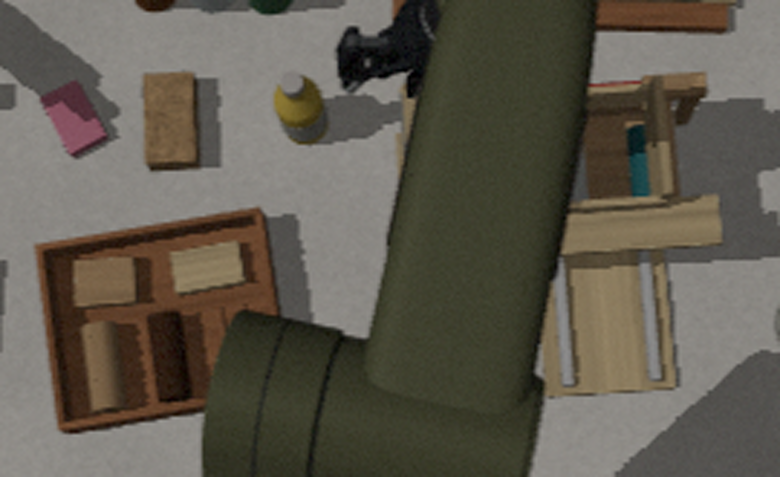

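View pics/eside1.png

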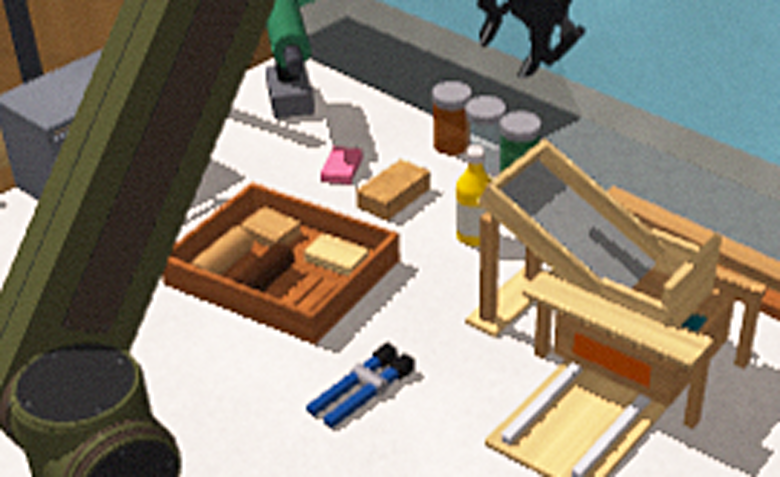

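The roller lies on the box floor, with its top at about z 73–79 mm against 73 mm expected. The box face is at dock x −80 mm, which is home. The crate still holds the dark and plain rollers and both offcuts. I'll wait one more second, check it is at rest, and hand in.

servo_tool(
  increments=[
    {"translation": [0, 0, 0]},
    {"translation": [0, 0, 0]},
    {"translation": [0, 0, 0]},
    {"translation": [0, 0, 0]},
    {"translation": [0, 0, 0]},
    {"translation": [0, 0, 0]},
    {"translation": [0, 0, 0]},
    {"translation": [0, 0, 0]},
    {"translation": [0, 0, 0]},
    {"translation": [0, 0, 0]},
    {"translation": [0, 0, 0]},
    {"translation": [0, 0, 0]},
  ],
)

```text
schema error: expected keys translation, rotation
```

```bash
python3 - <<'E'
from h import *
np.set_printoptions(precision=4,suppress=True)
im,dp=manip.grab_frame('top');p=manip.camera_params('top')
C=cloud(dp,p);hsv=cv2.cvtColor(im,cv2.COLOR_BGR2HSV);D=(C-O)@RD
t=(hsv[...,0]>80)&(hsv[...,0]<100)&(hsv[...,1]>100)&(abs(D[...,0])<.1)&(abs(D[...,1])<.1)&(D[...,2]>0)&(D[...,2]<.2)
print(t.sum(),np.median(D[t],0),D[t].min(0),D[t].max(0)); print(manip.state()['t'])
print(manip.close_job())
E
```

```text
123 [ 0.0034 -0.0451  0.068 ] [-0.0367 -0.0536  0.0342] [ 0.0468 -0.0378  0.0807]
16.9833
the job is handed in; nothing more can be done
None
```

The job is handed in at 17 s. The box is home against the red stop, and the teal roller lies inside it.

- **Box:** I pushed it under the eave with shut fingers leaning back 50°. The sliding force was about 4 N. At the stop it rose to 20–26 N along x (about 31 N in total, limit 50 N), and then I backed out. The last measurement put the near face at dock x −80 mm, which is home.
- **Roller:** I gripped the teal roller in the crate's right-hand lane and laid it across the chute with a light touch of about 3 N. When I let go, it rolled through the spout into the box. Its highest points were at about z 73–79 mm (73 mm expected), so it is on the box floor.
- **Rest of the bench:** In the last pictures the dark and plain rollers and both offcuts were still in the crate. The clamp, glue and sanding block had not moved visibly. I did not check the tape roll, which was outside those crops.

**Checks that failed or disagreed:**
- The extra one-second wait I wanted before handing in was refused because of a formatting error in my move call. The roller's rest was therefore judged only from top views over about 0.2 s, which agreed to within 1 mm.
- The top and side cameras disagreed by a few mm on some positions, such as the roller's y and the box face.
- I moved my first dock estimate 3 mm in x after measuring the chute's cheeks.

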